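# Slide the chopping board out over the scrap basin

### The arm

A 7-joint arm with a two-finger parallel gripper is mounted at the origin on the work surface. World frame = base frame: x ahead of the robot, y to its left, z up, the work surface at z = 0. Lengths are in m, angles in degrees, forces in N, time in s.
With the tool pointing down it reaches from about 0.4 to 0.875 m from the base axis. Payload 6.5 kg.
Tool frame: the origin (TCP) lies on the front face of the gripper's body, between the roots of the fingers; the fingertips stand 64 mm ahead of it and the grasp point (between the pads) lies 45 mm ahead of it (r.pinch_z is the distance from the TCP to the grasp point, in m); z points along the fingers, y is the direction in which the jaws open and shut (so a half turn about z gives the same grasp; the last joint's range is limited). The gripper opens to 88 mm and grips with 3 to 60 N. Pads are 18 mm wide; open, the fingers measure 123 mm over their backs; the gripper's body (75 mm by 187 mm) begins 45 mm behind the grasp point.
Start: joints at [64.16, 30.733, -0.252, 88.115, 0.149, 61.152, -4.079], TCP at [0.244, -0.602, 0.303] pointing down, gripper open.
Joint ranges: [-154.64, 154.64], [-21.42, 123.67], [-72.66, 72.17], [13.99, 137.28], [-74.86, 254.86], [10.95, 109.41], [-158.01, 158.01]. Speed limits (degrees/s): [136.94, 136.94, 180, 180, 180, 180, 180].

### API

Orientations are given as [roll, pitch, yaw] about the fixed x, y, z axes, in that order (R = Rz(yaw) Ry(pitch) Rx(roll)).
In Python, from plant import r gives the robot as it stands.
- The arm moves only by the tool apply_moves, never from a script. Its argument "series" is a list of rows, each a list of 2 entries, a list of its own where there are three numbers: the shift along the tool's x, y, z scaled (see below), then the turn about the tool's z scaled (see below). A call has 1 to 10 rows; each row is the pose to reach, as a shift and turn from the pose measured when the call began, along the tool's axes at that moment; what a row does not reach only later rows make up. The controller multiplies each number of a shift by 0.75 m and each number of a turn by pi/2 rad. A row lasts 1/10 s, in which the tool goes at most 50 mm and 8.59 degrees, less where a joint would pass 70% of its speed; a pose out of reach is approached as far as the arm can. A call with a number of a shift or a turn outside -1 to 1 is refused whole. A call with a gripper value outside its range is refused whole. "fingers" is the opening, from -1 (shut) to 1 (fully open), set as the call begins (left out, the last holds). The fingers move at their own pace and stop on an object; the grip force is fixed at half the most. Time passes only in rows, so rows that repeat a pose let the fingers close. It gives the time, the measured TCP pose, the force and the opening at its end, in the units of the state.
- r.sense(): the state, without advancing time (a new reading comes with each control period).
- r.get_image(name): name is "scene" or "top" or "wrist"; returns a dict with "pixels" (384x512x3 uint8, red, green, blue), "vertical_fov" (degrees; the focal length in pixels is half the picture's height over the tangent of half this angle, whatever the lens; pixels are square), "cx", "cy" (the principal point, pixels), "xyz" and "attitude" of the camera in the world. Camera axes: x right, y down, z forward; pixel columns grow to the right and rows downward; lengths in m; the calibration is good to about 2 mm. A picture is of the moment at which its call begins. There is no depth.
- r.close_job(): hands the job in, once; it reports no verdict.
The state is a dict: "clock": time; "joint_pos": joint angles; "qvel": joint speeds; "tau": joint torques, N m; "tcp_pos": TCP position; "tool_rot": TCP orientation; "wrist_force": force on the tool from outside, world axes, zero at the start; "moment": the same for the moment, N m; "gripper_width": finger opening in m.
Only numpy, scipy, OpenCV 4.12 (cv2) and the standard library are available. Lean on these libraries where they do the work, as an engineer would, in place of code of your own. Each camera call takes 0.05 s, during which the arm holds its last target.

### The job

Push the thin white chopping board along the wooden plank until its plain end sticks out 5 cm (give or take 1 cm) past the end of the plank, over the basin below, and leave it lying there square to the plank's end. Only push it with the fingertips, never lifting it off the plank, and leave the tumbler, the soap bottle, the utensil carousel and the drainer as they stand.

Things in the scene. Friction and masses are not known exactly. Their poses are not given: they have to be found in the camera images.
- plank: Wooden plank 440 mm wide (x = -220 to 220), 1200 mm long (y = 0 to 1200), 30 mm thick, fixed level on gravel sacks, top face 120 mm above the robot's work surface. Origin: middle of the plank's end edge, on the top face. Its y axis runs along the plank away from this end, z up. Beyond the end (y below 0) is open air over the basin.
- chopboard: Thin rigid white plastic chopping board, loose, flat on the plank: 160 (x) by 240 (y) by 8 mm, 0.25 to 0.5 kg. Origin: centre of its underside; z up. Plain end at y = -120 mm, nearer the plank's end; by its back end a through slot 90 (x) by 26 mm (y) at y = +83 mm. Starts skewed up to 17 degrees, 30 to 110 mm short of the plank's end. Slides with dry friction, stops when the push stops.
- chop_front (a point): Middle of the chopping board's plain end, at its underside: the end that has to stick out past the plank.
- chop_back (a point): Middle of the chopping board's back (slotted) end, at its underside: 240 mm behind chop_front. About 100 mm or more of the plank behind it is free, up to the drainer.
- tumbler: Bystander: loose open steel tumbler, 68 mm across, 90 mm high, standing on the plank on the side away from the robot. Origin: centre of its underside.
- soap: Bystander: loose soap bottle, 56 mm across, 150 mm high, standing on the plank on the side away from the robot. Origin: centre of its underside.
- caddy: Bystander: fixed round base of the utensil carousel, 100 mm across, standing on the plank on the side away from the robot; with the wooden spoon and forks it carries it is 260 mm high. Origin: centre of its underside.
- caddy_spoon (a point): Bystander: point on the wooden spoon's handle where it leaves the carousel's white cup, 30 mm off the turning axis and 112 mm above the plank. The carousel turns easily when knocked; it must not be turned.
- drainer: Bystander: fixed plastic drainer 340 mm (x) by 300 mm (y), tub 90 mm high, with steel plates and a bowl up to 230 mm high and its clear cover raised to 390 mm at the far end. Origin: centre of its underside; its axes are those of the plank. It stands behind the chopping board.
- basin: Fixed plastic basin 260 mm (x) by 200 mm (y), 75 mm high, standing on the robot's work surface below the plank's end. Origin: centre of its underside.

How it is judged:
By the outcome, as a careful person would: the job done as asked, in the order asked, and still so for the second after the job is handed in, with the robot touching nothing.
It also fails if it takes over 48 s, if anything falls off the work surface, if the arm or the gripper's body presses on something with over 40 N, if the wrist force passes 120 N, or if a joint passes its speed limit or range.

## Working session

There is one attempt and no reset: what is moved stays moved. The work goes in short steps, Python scripts to look and compute and a tool call to move; the robot and the scene stay as the last step left them, time stands still between calls to the robot, and variables do not carry over. Pictures are saved under pics/ and viewed, and the job is handed in when it is done.

Besides the shell and the picture viewer there is one more tool, called as name(argument=value, ...), one argument or row to a line, values as JSON. apply_moves: Moves the arm, as the interface text tells. Shifts and turns lie within -1 to 1; 1 stands for 0.75 m of shift or pi/2 rad of turn. Its arguments: {"type":"object","properties":{"series":{"type":"array","items":{"type":"array"}},"fingers":{"type":"number"}},"required":["series"]}

```bash
mkdir -p pics; ls
python3 - <<'E'
from plant import r
import cv2
s=r.sense(); print(s)
for n in ["scene","top","wrist"]:
    d=r.get_image(n); cv2.imwrite(f"pics/{n}0.png",d["pixels"][:,:,::-1])
    print(n,{k:v for k,v in d.items() if k!="pixels"})
E
```

```text
pics
{'clock': 0.0, 'joint_pos': array([64.15819579, 30.77659447, -0.25601293, 88.16934988,  0.14861338,
       61.15086256, -4.07824896]), 'qvel': array([-0.03413468,  0.04466369,  0.12733329,  0.02479057, -0.00640726,
        0.02190203, -0.01977924]), 'tau': array([ 7.91383227e-04, -5.70985472e+01,  9.90778618e-01, -2.51599449e+01,
       -5.63558866e-02,  1.79960090e-02,  2.05780102e-04]), 'tcp_pos': array([ 0.24383271, -0.60200173,  0.30185808]), 'tool_rot': array([-1.79903704e+02,  5.91248096e-03,  2.20554457e+01]), 'wrist_force': array([ 0.22693272,  0.41132285, -0.04758538]), 'moment': array([ 0.01959679,  0.01029178, -0.01834368]), 'gripper_width': 0.0879783649762304}
scene {'vertical_fov': 55.29392225784499, 'cx': 255.22357561620225, 'cy': 190.6252772806918, 'xyz': array([ 0.98152783, -0.4558266 ,  0.82163055]), 'attitude': array([-1.35663477e+02,  5.95644253e-02,  3.24200750e+01])}
top {'vertical_fov': 44.93446426891713, 'cx': 249.7812663429956, 'cy': 196.7080344889596, 'xyz': array([0.51355897, 0.10862234, 1.71910478]), 'attitude': array([-1.75352802e+02, -2.91221140e-02, -9.15108349e+01])}
wrist {'vertical_fov': 61.63813483656832, 'cx': 254.75511902765467, 'cy': 192.93945450540116, 'xyz': array([ 0.32173926, -0.57070059,  0.38368889]), 'attitude': array([ 1.61263411e+02,  6.07808445e-02, -6.80107742e+01])}
```

View pics/scene0.png

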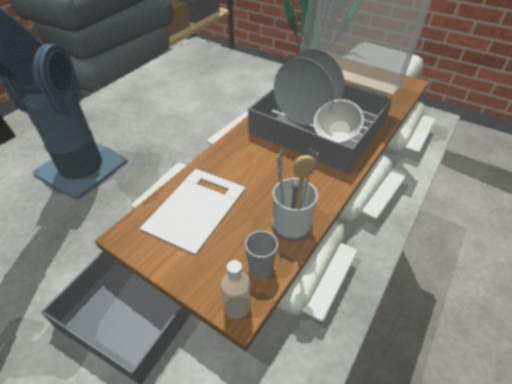

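View pics/top0.png

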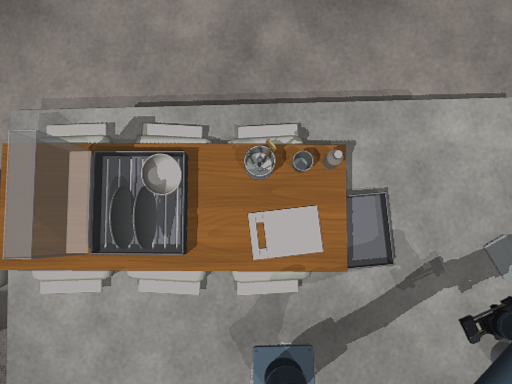

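View pics/wrist0.png

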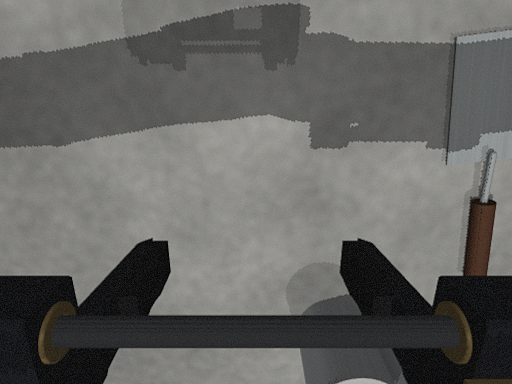

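The top view shows the board at about px (248–322, 206–259), its slot on the left and the plank end at column 347. The tumbler (303,160), soap (335,157) and carousel (260,160) are on the far side, and the drainer's near edge is at column 187. Next I'll measure these.

```bash
cat > h.py <<'E'
import numpy as np, cv2
from scipy.spatial.transform import Rotation as R
from plant import r
def cam(n,save=None):
    d=r.get_image(n)
    if save: cv2.imwrite(f"pics/{save}.png",d["pixels"][:,:,::-1])
    return d
def f(d): return d["pixels"].shape[0]/2/np.tan(np.radians(d["vertical_fov"]/2))
def ray(d,uv,z):
    uv=np.atleast_2d(uv).astype(float)
    c=np.c_[(uv[:,0]-d["cx"])/f(d),(uv[:,1]-d["cy"])/f(d),np.ones(len(uv))]
    w=R.from_euler("xyz",d["attitude"],degrees=True).apply(c)
    t=(z-d["xyz"][2])/w[:,2]
    return d["xyz"]+w*t[:,None]
def proj(d,p):
    c=R.from_euler("xyz",d["attitude"],degrees=True).inv().apply(np.atleast_2d(p)-d["xyz"])
    return np.c_[c[:,0]/c[:,2]*f(d)+d["cx"],c[:,1]/c[:,2]*f(d)+d["cy"]]
def hsv(d): return cv2.cvtColor(d["pixels"],cv2.COLOR_RGB2HSV)
def big(m,seed=None):
    n,l,s,c=cv2.connectedComponentsWithStats(m.astype(np.uint8))
    k=l[seed[1],seed[0]] if seed else 1+np.argmax(s[1:,4])
    return (l==k).astype(np.uint8),s[k]
def quad(m):
    """corners from line fits to the hull of a mask"""
    ct=max(cv2.findContours(m,cv2.RETR_EXTERNAL,cv2.CHAIN_APPROX_NONE)[0],key=cv2.contourArea)
    hull=cv2.convexHull(ct)
    ap=None
    for e in np.linspace(.01,.15,60):
        ap=cv2.approxPolyDP(hull,e*cv2.arcLength(hull,True),True)[:,0]
        if len(ap)==4: break
    P=ct[:,0].astype(float); L=[]
    for i in range(4):
        a,b=ap[i].astype(float),ap[(i+1)%4].astype(float); u=(b-a)/np.linalg.norm(b-a)
        s=(P-a)@u; dd=abs((P-a)@np.array([-u[1],u[0]])); n=np.linalg.norm(b-a)
        q=P[(s>.12*n)&(s<.88*n)&(dd<4)]
        vx,vy,x,y=cv2.fitLine(q.astype(np.float32),cv2.DIST_HUBER,0,.01,.01).ravel()
        nn=np.array([-vy,vx]); c=nn@[x,y]
        cen=P.mean(0); sg=np.sign(nn@cen-c); c-=0.5*sg   # pixel edge outward half a pixel
        L.append((nn,c))
    return np.array([np.linalg.solve(np.array([L[i-1][0],L[i][0]]),[L[i-1][1],L[i][1]]) for i in range(4)])
E
python3 - <<'E'
from h import *
np.set_printoptions(precision=4,suppress=True)
for n,seed in (("top",(290,235)),("scene",(190,220))):
    d=cam(n); H=hsv(d)
    wm,_=big((H[...,1]<50)&(H[...,2]>165),seed); q=quad(wm)
    print(n,"board px",q.round(1).tolist()); w=ray(d,q,.128); print(w[:,:2]); 
    print("sides",np.linalg.norm(w-np.roll(w,-1,0),axis=1),"centre",w.mean(0)[:2])
    pm=((H[...,0]<22)&(H[...,1]>90)&(H[...,2]>50))
    pm,s=big(pm); print("plank bbox",s)
    v=d["pixels"].copy(); v[pm>0]=v[pm>0]//2+[0,100,0]; v[wm>0]=v[wm>0]//2+[100,0,0]
    v=v.astype(np.uint8)
    cv2.imwrite(f"pics/m_{n}.png",v[:,:,::-1])
    # plank edge points: rows/cols
    if n=="top":
        xs=[];
        for row in range(170,260,5):
            c=np.where(pm[row])[0].max()+.5; xs.append((c,row))
        P=ray(d,xs,.12); print("end",P[:,:2][::4], np.polyfit(P[:,0],P[:,1],1))
        bs=[(c,np.where(pm[:,c])[0].max()+.5) for c in range(200,340,10)]
        P=ray(d,bs,.12); print("near",np.polyfit(P[:,1],P[:,0],1))
        bs=[(c,np.where(pm[:,c])[0].min()-.5) for c in list(range(195,240,5))]
        P=ray(d,bs,.12); print("far",P[:,:2].mean(0))
E
```

```text
top board px [[316.3, 205.6], [322.2, 251.1], [253.4, 259.1], [248.1, 213.5]]
[[ 0.6063 -0.1231]
 [ 0.4506 -0.1372]
 [ 0.4296  0.0977]
 [ 0.5852  0.1116]]
sides [0.1563 0.2358 0.1562 0.2356] centre [ 0.5179 -0.0127]
plank bbox [    0   139   348   133 19362]
end [[ 0.7277 -0.2303]
 [ 0.6579 -0.2308]
 [ 0.5887 -0.2278]
 [ 0.52   -0.2248]
 [ 0.4517 -0.2218]] [-0.0281 -0.2105]
near [0.0308 0.3873]
far [0.8328 0.2207]
scene board px [[194.9, 167.9], [245.6, 186.8], [195.0, 253.9], [138.7, 228.2]]
[[ 0.4259  0.1005]
 [ 0.588   0.1142]
 [ 0.6098 -0.1261]
 [ 0.4485 -0.1408]]
sides [0.1627 0.2413 0.162  0.2423] centre [ 0.5181 -0.0131]
plank bbox [   96    76   346   274 21686]
```

Run:
```python
from h import *
np.set_printoptions(precision=4,suppress=True)
d=cam("top")
th=np.radians(-1.7); ex=np.array([np.cos(th),np.sin(th)]); ey=np.array([-ex[1],ex[0]]); O=np.array([.6001,-.2277])
for n,p,z in (("soaptop",(337,155),.26),("tumblertop",(303,160),.21),("caddy cup",(260,161),.23),("drainer front top far",(187,152),.21),("drainer front near",(187,254),.21)):
    w=ray(d,p,z)[0,:2]; print(n,w,"plank",(w-O)@ex,(w-O)@ey)
s=cam("scene")
print("proj plank corners scene",proj(s,[[*(O+ex*a),.12] for a in(-.22,.22)]))
B=np.array([[.428,.0993],[.5867,.113],[.6083,-.1246],[.4495,-.139]])
print("board corners plank",np.c_[(B-O)@ex,(B-O)@ey])
```

```text
soaptop [ 0.7577 -0.1757] plank 0.1559799920886414 0.05663878724949908
tumblertop [ 0.7524 -0.0732] plank 0.1476647476370811 0.1589582424383653
caddy cup [0.7496 0.0685] plank 0.14068796807680395 0.3005425876857306
drainer front top far [0.789 0.307] plank 0.1729258689882527 0.5400700789010761
drainer front near [0.456  0.3121] plank -0.16006327528473824 0.5353226221056271
proj plank corners scene [[ 93.9099 240.7301]
 [246.3313 346.4318]]
board corners plank [[-0.1817  0.3218]
 [-0.0235  0.3402]
 [ 0.0051  0.1033]
 [-0.1532  0.0842]]
```

Run:
```python
import cv2
a=cv2.imread("pics/scene0.png")[130:330,40:300]
cv2.imwrite("pics/crop.png",cv2.resize(a,None,fx=3,fy=3)[:600,:780])
```

```text
(no output)
```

View pics/crop.png

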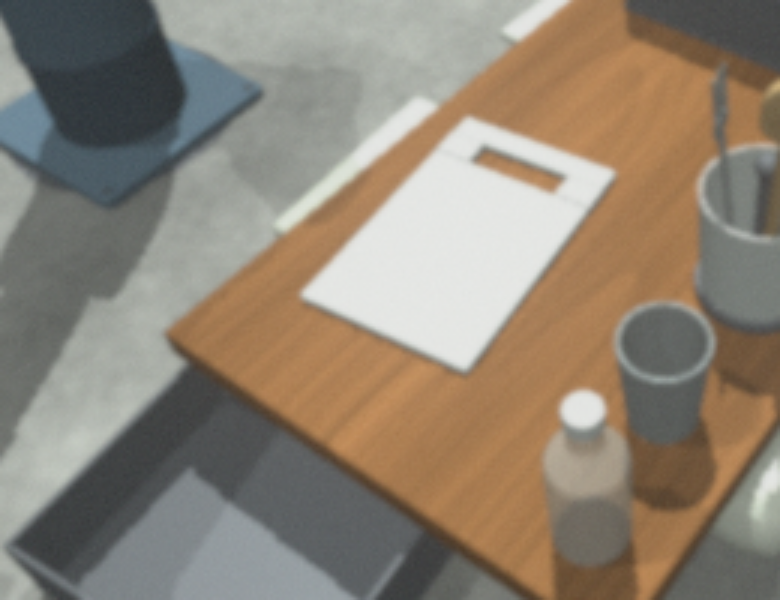

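apply_moves(
  series=[
    [[0.725, -0.802, 0], -0.736],
    [[0.725, -0.802, 0], -0.736],
    [[0.725, -0.802, 0], -0.736],
    [[0.725, -0.802, 0], -0.736],
    [[0.725, -0.802, 0], -0.736],
    [[0.725, -0.802, 0], -0.736],
    [[0.725, -0.802, 0], -0.736],
    [[0.725, -0.802, 0], -0.736],
    [[0.725, -0.802, 0], -0.736],
    [[0.725, -0.802, 0], -0.736],
  ],
  fingers=1,
)

```text
clock: 1.35
tcp_pos: [0.4158, -0.1311, 0.3031]
tool_rot: [180.0, 0.0, 88.3]
wrist_force: [1.6, -0.2, 0.3]
gripper_width: 0.0882
```

```bash
cat >> h.py <<'E'
th=np.radians(-1.7); ex=np.array([np.cos(th),np.sin(th)]); ey=np.array([-ex[1],ex[0]]); O=np.array([.6001,-.2277])
def plan(px,py,z,yaw=88.3):
    s=r.sense(); p=s["tcp_pos"]; q=p[:2]-O
    print("t",round(s["clock"],2),"tcp plank",(q@ex).round(4),(q@ey).round(4),"z",p[2].round(4),"rot",s["tool_rot"].round(2),"F",s["wrist_force"].round(2),"w",round(s["gripper_width"],4))
    t=np.r_[O+ex*px+ey*py,z]
    dl=R.from_euler("xyz",s["tool_rot"],degrees=True).inv().apply(t-p)
    dy=(yaw-s["tool_rot"][2]+180)%360-180
    print("shift",(dl/.75).round(4),"turn",round(-dy/90,4),"dist",np.linalg.norm(dl).round(3))
E
python3 -c "
from h import *
plan(-.09,.385,.302)"
```

```text
t 1.35 tcp plank -0.1871 0.0911 z 0.3031 rot [1.7996e+02 2.0000e-02 8.8270e+01] F [ 1.57 -0.21  0.33] w 0.0882
shift [0.3919 0.1292 0.0014] turn -0.0004 dist 0.309
```

apply_moves(
  series=[
    [[0.392, 0.129, 0], 0],
    [[0.392, 0.129, 0], 0],
    [[0.392, 0.129, 0], 0],
    [[0.392, 0.129, 0], 0],
    [[0.392, 0.129, 0], 0],
    [[0.392, 0.129, 0], 0],
    [[0.392, 0.129, 0], 0],
    [[0.392, 0.129, 0], 0],
    [[0.392, 0.129, 0], 0],
  ],
)

```text
clock: 2.25
tcp_pos: [0.5212, 0.1582, 0.3027]
tool_rot: [-180.0, 0.1, 88.2]
wrist_force: [0.5, -0.6, -0.3]
gripper_width: 0.0884
```

```bash
python3 -c "
from h import *
plan(-.09,.385,.188)
cam('wrist','w1');cam('scene','s1')"
```

```text
t 2.25 tcp plank -0.0903 0.3834 z 0.3027 rot [-1.80e+02  1.00e-01  8.82e+01] F [ 0.52 -0.61 -0.31] w 0.0884
shift [0.0024 0.0004 0.1529] turn -0.0011 dist 0.115
```

View pics/s1.png

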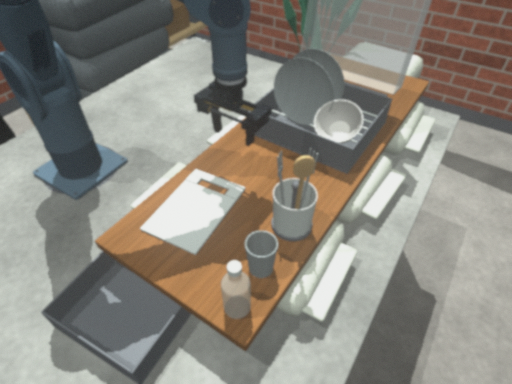

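View pics/w1.png

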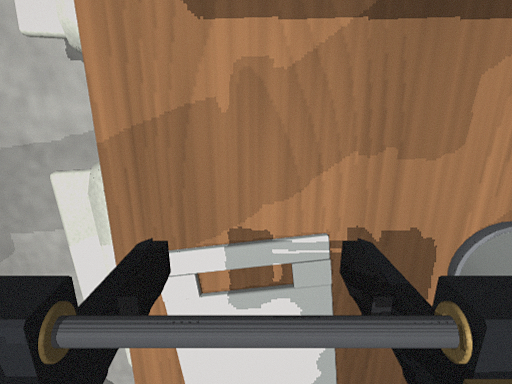

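The scene and wrist views show the gripper hovering behind the board, clear of the drainer. In the wrist view the board's back edge is at rows 236–252 and the drainer front at row 18. I'll lower it now.

apply_moves(
  series=[
    [[0.002, 0, 0.06], 0],
    [[0.002, 0, 0.11], 0],
    [[0.002, 0, 0.135], 0],
    [[0.002, 0, 0.145], 0],
    [[0.002, 0, 0.15], 0],
    [[0.002, 0, 0.153], 0],
    [[0.002, 0, 0.153], 0],
  ],
)

```text
clock: 3.05
tcp_pos: [0.5219, 0.1587, 0.189]
tool_rot: [179.9, 0.1, 88.1]
wrist_force: [-0.4, 0.6, 0.9]
gripper_width: 0.088
```

```bash
python3 -c "
from h import *
plan(-.09,.335,.1875)
cam('wrist','w2');cam('scene','s2');print(r.sense()['tcp_pos'])"
```

```text
t 3.05 tcp plank -0.0896 0.3839 z 0.189 rot [1.7989e+02 9.0000e-02 8.8070e+01] F [-0.4   0.58  0.86] w 0.088
shift [-0.0652 -0.0003  0.0021] turn -0.0025 dist 0.049
[0.52193054 0.15882285 0.18907402]
```

View pics/w2.png

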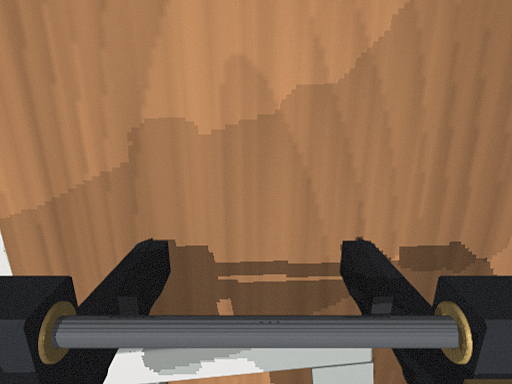

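View pics/s2.png

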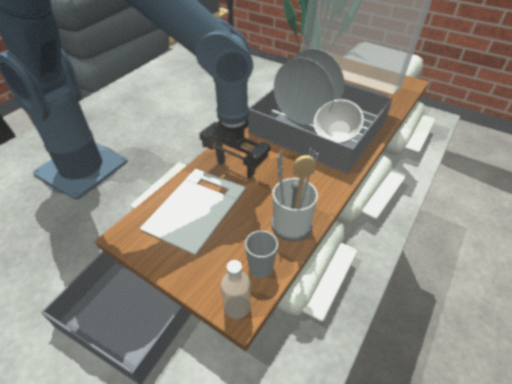

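apply_moves(
  series=[
    [[-0.02, 0, 0.0015], -0.0025],
    [[-0.035, 0, 0.0015], -0.0025],
    [[-0.047, 0, 0.0015], -0.0025],
    [[-0.057, 0, 0.0015], -0.0025],
    [[-0.067, 0, 0.0015], -0.0025],
    [[-0.077, 0, 0.0015], -0.0025],
    [[-0.087, 0, 0.0015], -0.0025],
    [[-0.097, 0, 0.0015], -0.0025],
    [[-0.107, 0, 0.0015], -0.0025],
    [[-0.117, 0, 0.0015], -0.0025],
  ],
)

```text
clock: 4.15
tcp_pos: [0.519, 0.0706, 0.1881]
tool_rot: [179.9, 0.1, 88.3]
wrist_force: [0.6, 1.8, -0.2]
gripper_width: 0.0882
```

```bash
cat > meas.py <<'E'
from h import *
import sys
np.set_printoptions(precision=4,suppress=True)
plan(-.09,.199,.188)
for n,seed in (("top",None),("scene",None)):
    d=cam(n,n+sys.argv[1]); H=hsv(d)
    m=(H[...,1]<50)&(H[...,2]>165)
    s=proj(d,[[*(O+ex*-.088+ey*float(sys.argv[2])),.128]])[0].astype(int)
    wm,_=big(m,tuple(s)); q=quad(wm); w=ray(d,q,.128)[:,:2]-O
    P=np.c_[w@ex,w@ey]; print(n,"corners plank mm",(P*1000).round(1).tolist())
    i=np.argsort(P[:,1]); fr=P[i[:2]]; fr=fr[np.argsort(fr[:,0])]; bk=P[i[2:]]; bk=bk[np.argsort(bk[:,0])]
    a=lambda e:np.degrees(np.arctan2(e[1,1]-e[0,1],e[1,0]-e[0,0]))
    print("front mid",fr.mean(0),"ang front/back",a(fr),a(bk),"len",np.linalg.norm(fr.mean(0)-bk.mean(0)))
E
python3 meas.py 3 .2
```

```text
t 4.15 tcp plank -0.0899 0.2958 z 0.1881 rot [179.88   0.08  88.32] F [ 0.55  1.78 -0.23] w 0.0882
shift [-0.129  -0.0002  0.0003] turn 0.0002 dist 0.097
top corners plank mm [[-28.3, 258.7], [-84.8, 46.7], [-180.5, 47.8], [-180.8, 148.7]]
front mid [-0.1327  0.0472] ang front/back -0.6479164416078703 35.81348394530344 len 0.15900399991481784
scene corners plank mm [[-24.7, 284.5], [-23.2, 45.1], [-184.9, 41.6], [-185.0, 284.2]]
front mid [-0.104   0.0434] ang front/back 1.2687977401928447 0.1086284928746194 len 0.24099333810487744
```

View pics/scene3.png

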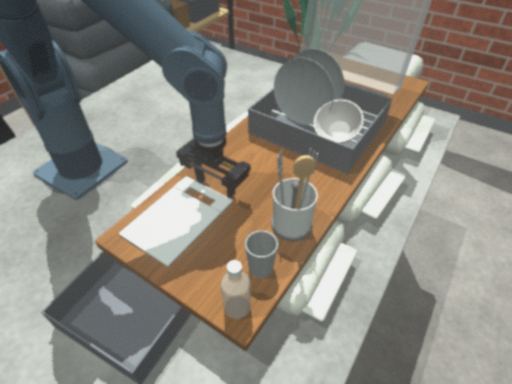

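The board is now square against both fingers, with its front about 44 mm short of the plank end. I'll push about 80 mm further, then measure.

apply_moves(
  series=[
    [[-0.01, 0, 0], 0],
    [[-0.022, 0, 0], 0],
    [[-0.034, 0, 0], 0],
    [[-0.046, 0, 0], 0],
    [[-0.058, 0, 0], 0],
    [[-0.07, 0, 0], 0],
    [[-0.082, 0, 0], 0],
    [[-0.094, 0, 0], 0],
    [[-0.104, 0, 0], 0],
    [[-0.108, 0, 0], 0],
  ],
)

```text
clock: 5.25
tcp_pos: [0.5162, -0.0127, 0.1881]
tool_rot: [179.9, 0.2, 88.1]
wrist_force: [0.1, 1.7, -0.6]
gripper_width: 0.0878
```

```bash
python3 meas.py 4 .1
```

```text
t 5.25 tcp plank -0.0902 0.2125 z 0.1881 rot [179.94   0.18  88.13] F [ 0.11  1.71 -0.55] w 0.0878
shift [-0.0179  0.0004  0.0002] turn -0.0019 dist 0.013
top corners plank mm [[-32.7, 139.2], [-109.9, -35.0], [-179.1, -33.9], [-186.1, 62.9]]
front mid [-0.1445 -0.0344] ang front/back -0.8878633981990327 26.448382698048015 len 0.13993655653817022
scene corners plank mm [[-346.1, 226.8], [-22.7, 194.4], [-24.8, -37.4], [-190.6, -38.3]]
front mid [-0.1077 -0.0378] ang front/back 0.3189820228427228 -5.719274339787608 len 0.2599615101949144
```

View pics/scene4.png

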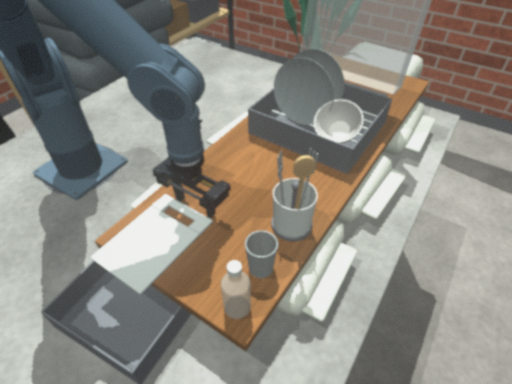

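apply_moves(
  series=[
    [[-0.006, 0, 0], -0.002],
    [[-0.011, 0, 0], -0.002],
    [[-0.015, 0, 0], -0.002],
    [[-0.016, 0, 0], -0.002],
    [[-0.016, 0, 0], -0.002],
  ],
)

```text
clock: 5.85
tcp_pos: [0.5158, -0.0246, 0.1882]
tool_rot: [179.9, 0.2, 88.3]
wrist_force: [1.6, 1.2, 0.6]
gripper_width: 0.088
```

```bash
python3 meas.py 5 .1
```

```text
t 5.85 tcp plank -0.0902 0.2005 z 0.1882 rot [179.95   0.22  88.32] F [1.56 1.18 0.6 ] w 0.088
shift [-0.002   0.0003  0.0002] turn 0.0002 dist 0.001
top corners plank mm [[740.8, -596.8], [-588.4, -540.5], [-593.7, 1164.2], [734.3, 1226.6]]
front mid [ 0.0762 -0.5686] ang front/back -2.4265622960049384 2.6893299686668364 len 1.7640575654296842
scene corners plank mm [[-354.0, 228.6], [-22.9, 178.4], [-24.9, -49.0], [-183.1, -49.7]]
front mid [-0.104  -0.0493] ang front/back 0.2323792321066542 -8.622758648355973 len 0.26655286823822416
```

apply_moves(
  series=[
    [[0.015, 0, 0], 0],
    [[0.04, 0, 0], 0],
    [[0.053, 0, 0], 0],
    [[0.053, 0, 0], 0],
    [[0.053, 0, -0.05], 0],
    [[0.053, 0, -0.11], 0],
    [[0.053, 0, -0.17], 0],
    [[0.053, 0, -0.2], 0],
    [[0.053, 0, -0.2], 0],
  ],
)

```text
clock: 6.85
tcp_pos: [0.5185, 0.0153, 0.3414]
tool_rot: [179.6, 0.3, 88.3]
wrist_force: [0.1, 0.5, -0.5]
gripper_width: 0.0883
```

```bash
python3 -c "
from h import *
plan(-.2,-.2,.338)"; python3 meas.py 6 .1
```

```text
t 6.85 tcp plank -0.0888 0.2404 z 0.3414 rot [179.58   0.26  88.26] F [ 0.12  0.54 -0.54] w 0.0883
shift [-0.5873 -0.1479  0.0062] turn -0.0005 dist 0.454
t 6.85 tcp plank -0.0888 0.2404 z 0.3414 rot [179.58   0.26  88.26] F [ 0.12  0.54 -0.54] w 0.0883
shift [-0.0543 -0.003   0.2048] turn -0.0005 dist 0.159
top corners plank mm [[-29.4, 117.7], [-22.3, 45.0], [-180.1, -72.6], [-180.6, 103.4]]
front mid [-0.1012 -0.0138] ang front/back 36.676468803341066 5.3825594782976145 len 0.12440724178891283
scene corners plank mm [[-755.5, 736.8], [-23.1, 201.7], [-24.6, -56.4], [-743.9, 375.4]]
front mid [-0.0238  0.0727] ang front/back 89.66592711034217 -88.17036051053722 len 0.8721127603791122
```

View pics/scene6.png

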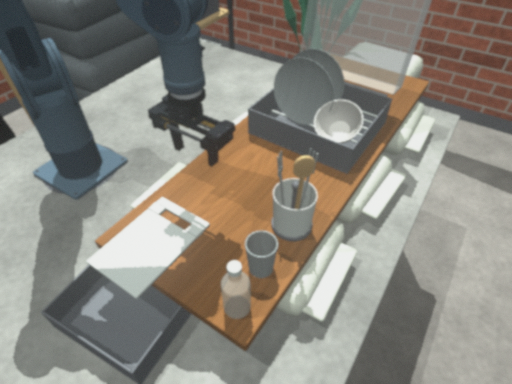

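apply_moves(
  series=[
    [[-0.853, -0.32, 0], 0],
    [[-0.853, -0.32, 0], 0],
    [[-0.853, -0.32, 0], 0],
    [[-0.853, -0.32, 0], 0],
    [[-0.853, -0.32, 0], 0],
    [[-0.853, -0.32, 0], 0],
    [[-0.853, -0.32, 0], 0],
    [[-0.853, -0.32, 0], 0],
    [[-0.853, -0.32, 0], 0],
    [[-0.853, -0.32, 0], 0],
  ],
)

```text
clock: 7.95
tcp_pos: [0.3252, -0.4483, 0.3379]
tool_rot: [-179.9, 0.1, 88.3]
wrist_force: [1.3, -1.0, -0.0]
gripper_width: 0.088
```

```bash
python3 -c "
from h import *
d=cam('top','top7');d2=cam('scene','scene7')
P=lambda a,b,z:[*(O+ex*a+ey*b),z]
for n,k in (('top',d),('scene',d2)):
    a=cv2.imread(f'pics/{n}7.png')
    c=proj(k,[P(-.104,.07,.128)])[0].astype(int); x0,y0=c[0]-80,c[1]-60
    cv2.imwrite(f'pics/{n}7c.png',cv2.resize(a[y0:y0+120,x0:x0+160],None,fx=5,fy=5)); print(n,x0,y0)
"
```

```text
top 246 176
scene 69 181
```

View pics/top7.png

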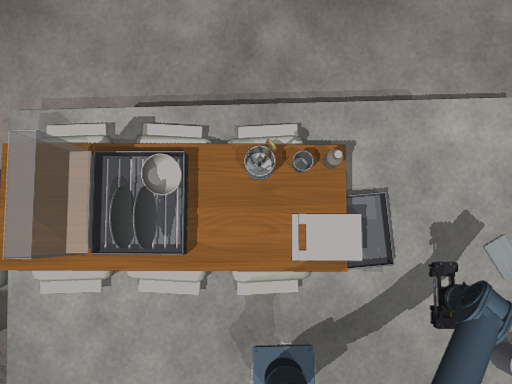

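View pics/top7c.png

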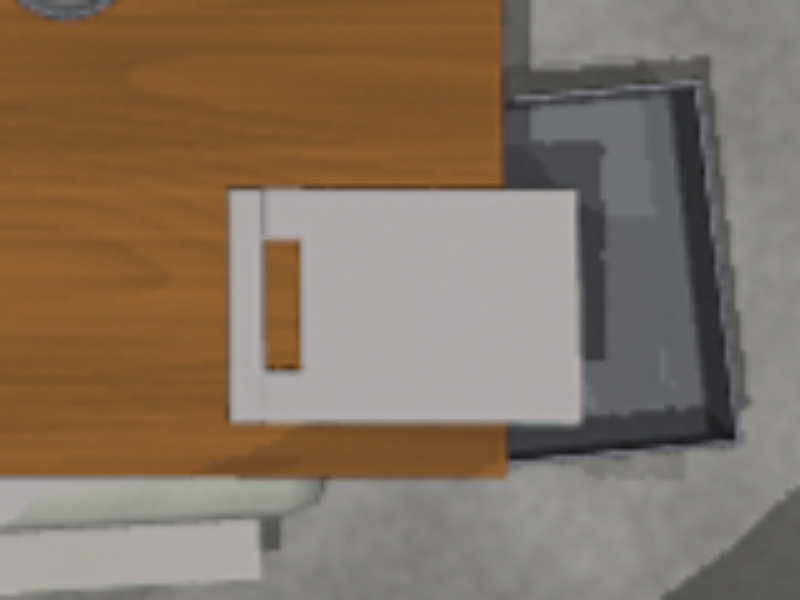

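View pics/scene7c.png

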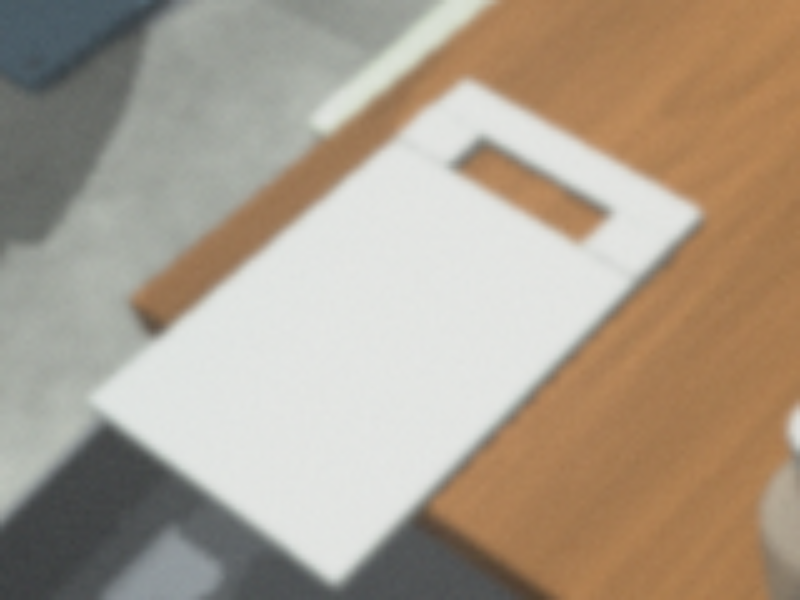

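Both views show the board lying square and overhanging by about 15 px in the top view, with the bystanders unmoved. I'll confirm with numbers.

Run:
```python
from h import *
np.set_printoptions(precision=4,suppress=True)
for n in("top","scene"):
    d=cam(n); H=hsv(d); m=((H[...,1]<50)&(H[...,2]>165)).astype(np.uint8)
    P=lambda a,b:[*(O+ex*a+ey*b),.128]
    roi=proj(d,[P(-.204,-.08),P(0,-.08),P(0,.22),P(-.204,.22)]).round().astype(np.int32)
    k=np.zeros_like(m); cv2.fillPoly(k,[roi],1); wm,_=big(m&k); q=quad(wm); w=ray(d,q,.128)[:,:2]-O
    C=np.c_[w@ex,w@ey]*1000; print(n,C.round(1).tolist())
    # local plank end beside the board
    H0=(H[...,0]<22)&(H[...,1]>90)&(H[...,2]>50)
    E=[]
    for a in (.01,.03,.05,.07,.09,.11):
        ys=np.arange(-.04,.04,.0002); pts=np.array([[*(O+ex*a+ey*y),.12] for y in ys]); uv=proj(d,pts)
        v=cv2.remap(H0.astype(np.float32),uv[:,0].astype(np.float32)[None],uv[:,1].astype(np.float32)[None],1)[0]
        E.append(ys[np.argmax(v>.5)]*1000)
    print(" plank end y mm",np.round(E,1))
# bystander change
a=cv2.imread("pics/top0.png").astype(int);b=cv2.imread("pics/top7.png").astype(int)
print("diff bystanders top",abs(a-b)[138:182,235:346].max(),abs(a-b)[140:265,90:188].max())
```

```text
top [[-27.1, -46.5], [-180.2, -44.1], [-180.9, 187.2], [-27.8, 186.6]]
 plank end y mm [-0.6 -0.8 -1.   2.2  1.8  1.6]
scene [[-23.5, 190.8], [-22.4, -38.1], [-211.1, -86.9], [-171.7, 191.6]]
 plank end y mm [-3.8 -5.  -6.8 -6.6 -6.  -6.4]
diff bystanders top 6 6
```

```bash
python3 -c "
from plant import r
print(r.sense()['wrist_force'],r.close_job())"
```

```text
the job is handed in; nothing more can be done
[ 0.93583307  0.28282016 -0.66302158] None
```

I pushed the board from behind with both open fingertips, which squared it up, then slid it out past the plank's end. I then backed the fingers off behind it, lifted, moved the arm clear and handed the job in at about 8 s. The board was never lifted.

- **Overhang:** about 49 mm. With the arm clear, the top view gives 49 mm from the board's centre and its known length; the front edge alone read 45 mm because the mask cut the board about 8 mm short. The scene view gave 49 mm just before I backed off, and the back end read afterwards gives the same.
- **Squareness:** about 0.5° or better. The readings were +0.2° in the scene view while still pushing, and −0.2° (back end) and −0.9° (front end) in the top view.
- **Bystanders:** the tumbler, soap, carousel and drainer look unchanged between the first and last top pictures.
- **Forces:** the wrist force never read above about 2 N.
- **Failed check:** the final scene-view fit was poor. Background leaked into the mask at the front corner and the plank's side face spoiled the plank-end line, so I kept only its back-end reading.

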